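# Nest the cutlery caddy in the empty tote

## Robot

A 6-joint arm with a two-finger parallel gripper is mounted at the origin on the work surface. World frame = base frame: x ahead of the robot, y to its left, z up, the work surface at z = 0. Lengths are in m, angles in degrees, forces in N, time in s.
With the tool pointing down it reaches from about 0.3 to 0.775 m from the base axis. Payload 14.6 kg.
Tool frame: the origin (TCP) lies on the front face of the gripper's body, between the roots of the fingers; the fingertips stand 73 mm ahead of it and the grasp point (between the pads) lies manip.tcp_to_grasp ahead of it (manip.tcp_to_grasp is the distance from the TCP to the grasp point, in m); z points along the fingers, y is the direction in which the jaws open and shut (so a half turn about z gives the same grasp; the last joint's range is limited). The gripper opens to 85 mm and grips with 20 to 120 N. Pads are 22 mm wide; open, the fingers measure 114 mm over their backs; the gripper's body (76 mm by 85 mm) begins 54 mm behind the grasp point. The pads swing forward as they close: fully open they stand 13 mm farther back than shut.
Start: joints at [-74.748, 17.183, 87.147, -0, 75.671, -3.816], TCP at [0.18, -0.52, 0.304] pointing down, gripper open.
Joint ranges: [-173.82, 173.82], [-45.26, 126.66], [13.44, 144.39], [-59.66, 239.66], [0, 175.72], [-146.38, 146.38]. Speed limits (degrees/s): [127.2, 127.2, 147.25, 180, 180, 180].

## Interface

Orientations are given as a 3x3 rotation matrix whose columns are the frame's x, y, z axes.
In Python, from bench import manip gives the robot as it stands.
- The arm moves only by the tool drive_tool, never from a script. Its argument "series" is a list of rows, each an object with "jaw": the opening, from -1 (shut) to 1 (fully open); "linear": the shift along the world's x, y, z in mm, a list of three; "rot": the turn, a rotation vector about the world's x, y, z in degrees, a list of three. A call has 1 to 8 rows; each row is the pose to reach, as a shift and turn from the pose commanded when the call began; what a row does not reach only later rows make up. A row lasts 1/8 s, in which the tool goes at most 62.5 mm and 10.7 degrees, less where a joint would pass 70% of its speed; a pose out of reach is approached as far as the arm can. A call with a gripper value outside its range is refused whole. The fingers move at their own pace and stop on an object; "force" is the grip in N (left out, the last holds). Time passes only in rows, so rows that repeat a pose let the fingers close. It gives the time, the measured TCP pose, the force and the opening at its end, in the units of the state.
- manip.observe(): the state, without advancing time (a new reading comes with each control period).
- manip.capture(name): name is "side" or "top" or "wrist"; returns (picture, depth): 480x640x3 uint8, red, green, blue; 480x640 float32, m along the optical axis (not along the pixel's ray), 0 where there is no reading.
- manip.calibration(name): a dict with "fx", "fy", "cx", "cy" (pixels), "distortion" ([k1, k2, p1, p2, k3] as OpenCV has them; the pictures are not rectified), "xyz" and "attitude" of the camera in the world. Camera axes: x right, y down, z forward; pixel columns grow to the right and rows downward; lengths in m; the calibration is good to about 2 mm. A picture is of the moment at which its call begins: read the wrist's pose just before it. calibration takes no time and is no camera call; for the wrist camera it gives the pose at the moment of the call.
- manip.close_job(): hands the job in, once; it reports no verdict.
Trained networks look in the newest picture that a camera, given by its name, has taken for a name from the list of things; names that differ only in an ending like _2 or _b are one class to them, and where a whole thing is asked for, a point or a joint stands for the part that bears it (a point fixed in the world has none). Each returns a list of dicts, best first, with "score" (0 to 1); they miss things now and then, are a little off and sometimes report something else, mostly with a low value. They report only what shows in the picture. A call takes as long as a camera call. They do not tell look-alikes from the thing itself.
- manip.outline_of(target, camera): "mask" (480x640 bool, what is visible of it) and "position" ([column, row] in pixels, amid what is visible of it).
The state is a dict: "time": time; "qpos": joint angles; "dq": joint speeds; "effort": joint torques, N m; "tcp_pos": TCP position; "orientation": TCP orientation; "contact_force": force on the tool from outside, world axes, zero at the start; "moment": the same for the moment, N m; "finger_gap": opening from 0.0 (shut) to 1.0 (fully open).
Only numpy, scipy, OpenCV 4.12 (cv2) and the standard library are available. Lean on these libraries where they do the work, as an engineer would, in place of code of your own. Each camera call takes 0.05 s, during which the arm holds its last target.

## Task

Put the cutlery caddy away in the empty tote: lift it, turn it half round so that its low end comes over the tote's low end, set it lightly on the rim and feel along for the place where its foot ribs drop into the tote's channels, then press it down past the clips until it is fully home and level, and let go. Be gentle, never ramming, forcing or dropping it against the tote, and leave the tote of cups and the other things on the table alone.

Things in the scene. Friction and masses are not known exactly. Their poses are not given: they have to be found in the camera images.
- caddy: Teal plastic caddy, empty, 0.35 to 0.6 kg, open on top, 176 mm long (x), 116 wide (y), 85 high, but its +x end wall is only 45 high (the low end). Origin: centre of the underside, z up. Each long side has two upright foot ribs, 16 mm long (x), 9 mm proud, from the underside up to 60 mm, centred at x = +55 and -25 mm. It starts on the counter, low end towards the robot.
- caddy_handle (a point): Middle of the caddy's handle, a straight beam 110 mm long (along the caddy's x), 14 thick (y), 20 high, centred 135 mm above the underside; under it a 5 mm thick middle panel. It stands 40 mm clear above the side walls.
- caddy_front (a point): Point on the caddy's low end: 88 mm along its +x from the middle, 40 mm above its underside.
- tray: Fixed dark steel tray in which the EMPTY teal tote stands, held in y and yaw by 14 mm rails. Origin: on the counter, under where the tote's centre would be if the tote stood right back at the tray's -x end; z up. The tote really stands 8 to 28 mm forward (+x) of that, differently each time, not reported; it slides along x (0 to 33 mm) only if pushed with over 9 N.
- tote_rim (a point): Point 84 mm over the tray's origin: height of the empty tote's rim, axes as the tray. Tote 194 x 152 x 80 mm, inside 186 x 122; low end wall (50 mm) at +x. Each long wall, 15 mm thick, has two open-topped channels in its inner face, 20 mm long (x), 12 deep, centred x = +55 and -25 mm from the tote's centre, down to the floor. Off them, or turned round, the caddy's ribs stand on the rim.
- tote_floor (a point): Point 8 mm over the tray's origin: height of the tote's inner floor, where the nested caddy's underside rests. Low end over low end, the ribs go down the channels with 2 mm play each way in x, 3 mm in y. The last 10 mm go against two small sprung steel clips in the long walls: about 10 to 20 N in all, the caddy's own weight included.
- tray_full: The same kind of tray and tote, fixed, but filled with six steel cups that stand 98 mm above the counter. Origin and axes as for the other tray. To be left alone.
- mug: Bystander, to be left alone: white mug, 80 mm across, 92 high; origin at its underside
- steel_cup: Bystander, to be left alone: steel cup, 72 mm across, 85 high; origin at its underside
- carafe: Bystander, to be left alone: glass carafe, 100 mm across, 200 high; origin at its underside
- canister: Bystander, to be left alone: steel canister, 70 mm across, 80 high; origin at its underside
- bowl: Bystander, to be left alone: steel bowl, 120 mm across, 55 high; origin at its underside
- spatula: Bystander, to be left alone: spatula lying flat; origin at its underside
- lid_pot: Bystander, to be left alone: small round steel pot lid with a knob, 90 mm across; origin at its underside
Things that resemble listed ones, but are neither listed nor needed, are in the scene too. Leave any yellow look-alike of the caddy alone.

How it is judged:
By the outcome, as a careful person would: the job done as asked, in the order asked, and still so for the second after the job is handed in, with the robot touching nothing.
It also fails if it takes over 69 s, if anything falls off the work surface, if the arm or the gripper's body presses on something with over 40 N, if the wrist force passes 120 N, or if a joint passes its speed limit or range.

## Working session

There is one attempt and no reset: what is moved stays moved. The work goes in short steps, Python scripts to look and compute and a tool call to move; the robot and the scene stay as the last step left them, time stands still between calls to the robot, and variables do not carry over. Pictures are saved under pics/ and viewed, and the job is handed in when it is done.

Besides the shell and the picture viewer there is one more tool, called after "Request:" in YAML: its name, and indented under it one key for each argument. drive_tool: Moves the arm, as the interface text tells. Its arguments: {"type":"object","properties":{"series":{"type":"array","items":{"type":"object","properties":{"jaw":{"type":"number"},"linear":{"type":"array","items":{"type":"number"}},"rot":{"type":"array","items":{"type":"number"}}}}},"force":{"type":"number"}},"required":["series"]}

```bash
ls; mkdir -p pics; cat > h.py <<'E'
import numpy as np, cv2
from bench import manip
def save(n,img): cv2.imwrite(f'pics/{n}.png',cv2.cvtColor(img,cv2.COLOR_RGB2BGR))
def pts(cal,uv,d):
    uv=np.asarray(uv,float).reshape(-1,1,2)
    K=np.array([[cal['fx'],0,cal['cx']],[0,cal['fy'],cal['cy']],[0,0,1]])
    n=cv2.undistortPoints(uv,K,np.array(cal['distortion'],float)).reshape(-1,2)
    d=np.asarray(d,float).reshape(-1,1)
    c=np.hstack([n*d,d])
    return c@np.array(cal['attitude']).T+np.array(cal['xyz'])
def cloud(cal,depth,mask):
    v,u=np.nonzero(mask&(depth>0))
    return pts(cal,np.c_[u,v],depth[v,u])
E
python3 - <<'E'
from h import *
print(manip.observe())
print(manip.tcp_to_grasp)
for c in ['side','top','wrist']:
    p,d=manip.capture(c); save(c+'0',p); np.savez(f'pics/{c}0.npz',p=p,d=d)
    print(c,manip.calibration(c))
E
```

```text
pics
{'time': 0.0, 'qpos': array([-7.47474596e+01,  1.72149397e+01,  8.71822277e+01, -3.29681528e-04,
        7.56702353e+01, -3.81546976e+00]), 'dq': array([ 0.06749928,  0.01855611,  0.07778074,  0.08046118, -0.01506774,
        0.0399091 ]), 'effort': array([ 3.02829714e-03, -5.43501878e+01, -3.61790800e+01,  3.41358498e-05,
        4.00705831e-03, -4.83633016e-05]), 'tcp_pos': array([ 0.17963737, -0.51966643,  0.30331363]), 'orientation': array([[ 9.45131005e-01,  3.26691421e-01, -3.14858363e-04],
       [ 3.26691565e-01, -9.45130328e-01,  1.13349358e-03],
       [ 7.27204404e-05, -1.17416150e-03, -9.99999308e-01]]), 'contact_force': array([-0.42339098, -0.25592941, -0.24893851]), 'moment': array([ 0.01756438, -0.02429461,  0.04591275]), 'finger_gap': 0.9994588216237711}
0.0539
side {'fx': 562.0042025007764, 'fy': 562.0042025007764, 'cx': 317.32593288262194, 'cy': 234.19375095392178, 'distortion': array([-0.15503768,  0.        ,  0.        ,  0.        ,  0.        ]), 'xyz': array([-0.18465519,  0.79402865,  1.22085073]), 'attitude': array([[-0.75994618, -0.46655579,  0.4525566
[... 280 characters left out ...]
 ]), 'xyz': array([ 0.34166083, -0.01081225,  1.5942353 ]), 'attitude': array([[ 1.92982581e-03, -9.95478659e-01,  9.49658646e-02],
       [-9.99998136e-01, -1.92617844e-03,  1.30074931e-04],
       [ 5.34343832e-05, -9.49659387e-02, -9.95480521e-01]])}
wrist {'fx': 341.60207359135995, 'fy': 341.60207359135995, 'cx': 320.9889565133291, 'cy': 246.33823707749997, 'distortion': array([-0.00091298,  0.        ,  0.        ,  0.        ,  0.        ]), 'xyz': array([ 0.24481209, -0.49682987,  0.37361747]), 'attitude': array([[ 3.26287656e-01, -9.09928302e-01, -2.56060249e-01],
       [-9.45270404e-01, -3.14225459e-01, -8.78989490e-02],
       [-4.78907649e-04,  2.70726517e-01, -9.62656182e-01]])}
```

View pics/top0.png

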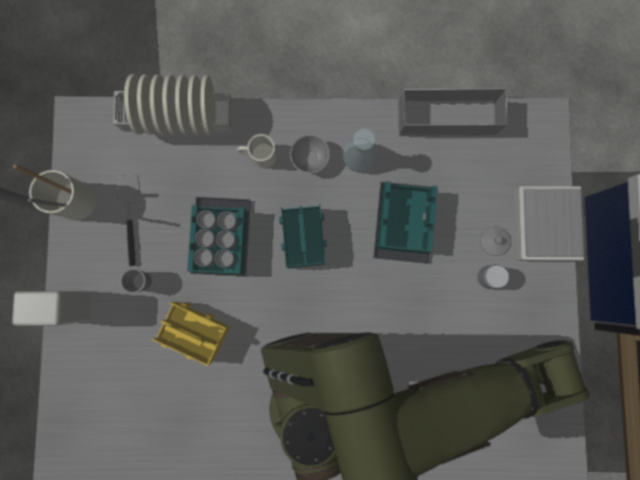

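View pics/side0.png

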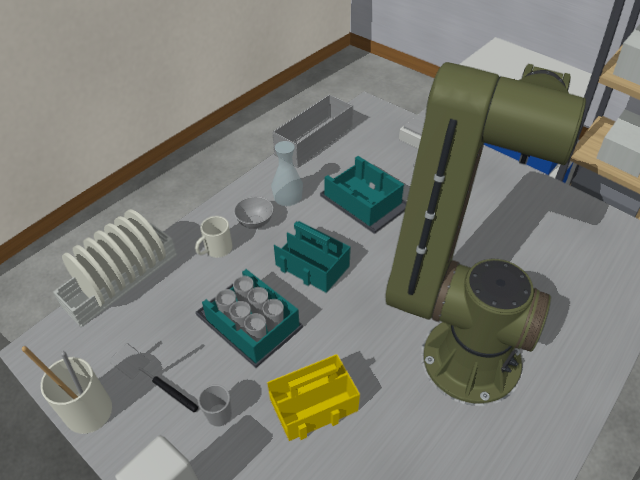

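```bash
python3 - <<'E'
from h import *
cal=manip.calibration('top'); d=np.load('pics/top0.npz')['d']
for n in ['caddy','tray','tray_full','caddy_handle','caddy_front','tote_rim']:
    for r in manip.outline_of(n,'top')[:3]:
        u,v=map(int,map(round,r['position']))
        P=cloud(cal,d,r['mask'])
        print(n,round(r['score'],2),(u,v),r['mask'].sum(),pts(cal,[[u,v]],[d[v,u]]).round(3), P.min(0).round(3),P.max(0).round(3))
E
```

```text
caddy 0.85 (191, 335) 3000 [[0.224 0.332 0.131]] [ 0.124  0.245 -0.007] [0.313 0.473 0.156]
caddy 0.82 (299, 236) 2427 [[0.512 0.04  0.008]] [ 0.416 -0.042 -0.008] [0.6   0.097 0.154]
tray 0.63 (404, 222) 4541 [[ 0.556 -0.282  0.007]] [ 0.431 -0.387 -0.009] [ 0.685 -0.188  0.093]
tray_full 0.34 (261, 150) 782 [[0.782 0.159 0.004]] [ 0.724  0.11  -0.007] [0.803 0.22  0.1  ]
caddy_handle 0.88 (193, 332) 2897 [[0.226 0.345 0.053]] [ 0.128  0.245 -0.007] [0.313 0.452 0.156]
caddy_handle 0.83 (300, 236) 2520 [[0.498 0.032 0.143]] [ 0.415 -0.043 -0.009] [0.607 0.095 0.154]
caddy_front 0.74 (301, 236) 2483 [[0.498 0.03  0.142]] [ 0.415 -0.042 -0.008] [0.607 0.102 0.154]
caddy_front 0.73 (193, 330) 3020 [[0.229 0.353 0.019]] [ 0.124  0.245 -0.007] [0.315 0.473 0.156]
tote_rim 0.86 (405, 223) 4396 [[ 0.553 -0.285  0.008]] [ 0.431 -0.383 -0.008] [ 0.681 -0.188  0.093]
```

Candidates for the caddy: teal with handle at top (303,236) is the one chosen; yellow look-alike at (191,335) is rejected. The empty tote is at (407,220), and the full tote with cups at (218,237) is to be left alone. Next, close crops and a fit.

```bash
python3 - <<'E'
from h import *
p=np.load('pics/top0.npz')['p']
a=cv2.resize(p[185:285,265:345],None,fx=5,fy=5,interpolation=cv2.INTER_CUBIC)
b=cv2.resize(p[170:270,365:445],None,fx=5,fy=5,interpolation=cv2.INTER_CUBIC)
save('crop0',cv2.convertScaleAbs(np.hstack([a,b]),alpha=1.8))
p=np.load('pics/side0.npz')['p']
save('crop1',cv2.resize(p[130:300,250:420],None,fx=3.5,fy=3.5,interpolation=cv2.INTER_CUBIC))
E
```

```text
(no output)
```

View pics/crop0.png

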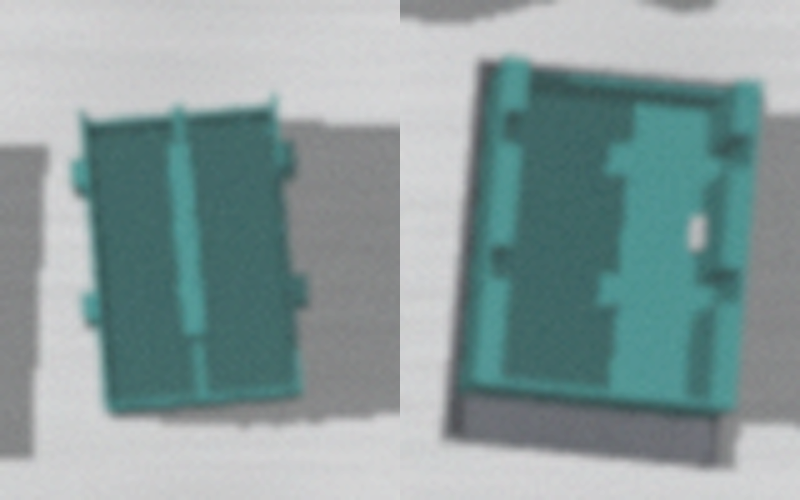

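View pics/crop1.png

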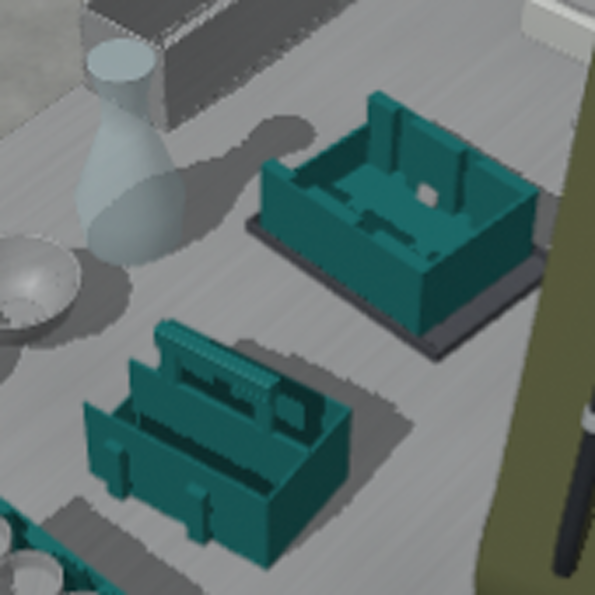

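```bash
python3 - <<'E'
from h import *
for c in ['top','side']:
    f=np.load(f'pics/{c}0.npz'); cal=manip.calibration(c)
    v,u=np.nonzero(f['d']>0); P=pts(cal,np.c_[u,v],f['d'][v,u])
    col=f['p'][v,u].astype(int)
    teal=(col[:,1]-col[:,0]>25)&(col[:,2]-col[:,0]>15)
    for nm,x0,x1,y0,y1 in [('caddy',.38,.63,-.06,.12),('tote',.4,.72,-.42,-.16)]:
        m=teal&(P[:,0]>x0)&(P[:,0]<x1)&(P[:,1]>y0)&(P[:,1]<y1)
        Q=P[m]
        # height map max per 10mm
        print(c,nm,m.sum()); s=.012
        xs=np.arange(x0,x1,s); ys=np.arange(y1,y0,-s)
        for x in xs[::-1]:
            r=[]
            for y in ys:
                k=(abs(Q[:,0]-x)<s/2)&(abs(Q[:,1]-y)<s/2)
                r.append('%4d'%(Q[k,2].max()*1000) if k.any() else '   .')
            print('%.3f'%x,''.join(r))
E
```

```text
top caddy 349
0.620    .   .   .   .   .   .   .   .   .   .   .   .   .   .   .
0.608    .   .   .   .   .   .   .   .   .   .   .   .   .   .   .
0.596    .   .   .   .   .   .   .  48   .   .   .   .   .   .   .
0.584    .   .   .   .   .   .  -1  90   .   .   .   .  38   .   .
0.572    .   .   .   .   .   .   9  92   .   .   .   .  85   .   .
0.560    .   .  65  87   .   .   8 146 149   .   .   .  80   .   .
0.548    .   .  65  89   .   .   . 154 149   .   .   .   .   .   .
0.536    .   .   .   .   .   .   . 148 149   .   .   .   .   .   .
0.524    .   .   .   .   .   .   . 148 149   .   .   .   .   .   .
0.512    .   .   .   .   .   .   . 147 148   .   .   .   .   .   .
0.500    .   .   .   .   .   .   . 146 150   .   .   .   .   .   .
0.488    .   .   .  88   .   .   .   6 149   .   .   .   .   .   .
0.476    .   .   .  86   .   .   .   2 149   .   .   .   .   .   .
0.464    .   .   .  83   .   .   .   3 152 144   .   .   .   .   .
0.452    .   .   .   .   .   .   .   . 150   .   .   .   .   .   .
0.440    .   .   .   .   .   .   .   .  90  23   .   .   .  -1   .
0.428    .   .
[... 6202 characters left out ...]
  .  81  88  83   .   .   .   .   .
0.472    .   .   .  85  84  85  86  85  86  83  82  82  81  82  86  87  81   .   .   .   .   .
0.460    .   .   .   .   .   .   .  14  53  85  86  84  86  86  87  88  78   .   .   .   .   .
0.448    .   .   .   .   .   .   .   .   .   .   .   .   .   .   .   .   .   .   .   .   .   .
0.436    .   .   .   .   .   .   .   .   .   .   .   .   .   .   .   .   .   .   .   .   .   .
0.424    .   .   .   .   .   .   .   .   .   .   .   .   .   .   .   .   .   .   .   .   .   .
0.412    .   .   .   .   .   .   .   .   .   .   .   .   .   .   .   .   .   .   .   .   .   .
0.400    .   .   .   .   .   .   .   .   .   .   .   .   .   .   .   .   .   .   .   .   .   .
```

The image and depth disagree with the text. The caddy's far end (x≈0.596) is the low wall (~46 mm), its robot-side end is 85 mm, and the ribs agree with that. The tote's low end is also at the far side (x≈0.66, ~52 mm). I'll fit the poses precisely and check this again close up.

```bash
cat > fit.py <<'E'
from h import *
from scipy.optimize import least_squares
def teal_cloud(c,f,cal):
    v,u=np.nonzero(f['d']>0); P=pts(cal,np.c_[u,v],f['d'][v,u])
    hsv=cv2.cvtColor(f['p'],cv2.COLOR_RGB2HSV)[v,u].astype(int)
    teal=(hsv[:,0]>75)&(hsv[:,0]<100)&(hsv[:,1]>90)
    return P[teal]
def box(P,x0,x1,y0,y1,z0,z1):
    m=(P[:,0]>x0)&(P[:,0]<x1)&(P[:,1]>y0)&(P[:,1]<y1)&(P[:,2]>z0)&(P[:,2]<z1); return P[m]
def rect(Q,lab):
    (c,s,a)=cv2.minAreaRect((Q[:,:2]*1000).astype(np.float32)); print(lab,len(Q),np.round(c,1),np.round(s,1),round(a,2))
E
python3 - <<'E'
from fit import *
for c in ['top','side']:
    f=np.load(f'pics/{c}0.npz'); cal=manip.calibration(c); P=teal_cloud(c,f,cal)
    H=box(P,.38,.63,-.06,.12,.130,.16); m=H[:,:2].mean(0)
    w,V=np.linalg.eigh(np.cov((H[:,:2]-m).T)); ax=V[:,1]*np.sign(V[0,1])
    s=(H[:,:2]-m)@ax; mid=m+ax*(np.percentile(s,1)+np.percentile(s,99))/2
    print(c,'handle',len(H),m.round(4),'yaw',np.degrees(np.arctan2(ax[1],ax[0])).round(2),'len',np.ptp(s).round(4),'mid',mid.round(4))
    rect(H,'h'); rect(box(P,.38,.63,-.06,.12,.07,.1),'walls'); rect(box(P,.38,.63,-.06,.12,.03,.1),'caddy all')
    rect(box(P,.4,.72,-.42,-.16,.075,.1),'tote rim');rect(box(P,.4,.72,-.42,-.16,.03,.1),'tote all')
    R=box(P,.4,.72,-.42,-.16,.078,.095)
    rect(R[np.abs(R[:,0]-.57)<.06],'mid rim')
E
```

```text
top handle 197 [0.5066 0.0261] yaw 5.2 len 0.11 mid [0.5068 0.0261]
h 197 [508.1  26.4] [110.   13.9] 5.36
walls 93 [503.1  25.8] [166.4 115. ] 5.03
caddy all 141 [506.2  27.3] [172.9 125.1] 5.04
tote rim 635 [ 561.6 -280.4] [150.2 190.7] 84.13
tote all 990 [ 563.  -280.7] [151.6 193.6] 84.31
mid rim 303 [ 569.7 -280.6] [159.5 119.3] 89.9
side handle 271 [0.5039 0.0286] yaw 5.49 len 0.1105 mid [0.5063 0.0289]
h 271 [505.5  26. ] [110.6  21. ] 4.07
walls 744 [507.9  26.9] [180.9 125.8] 4.79
caddy all 2139 [506.9  30.4] [182.  133.1] 4.86
tote rim 595 [ 563.3 -281.6] [159.5 201.9] 84.01
tote all 1992 [ 563.  -282.5] [163.1 202.6] 84.09
mid rim 242 [ 568.6 -282.5] [167. 119.] 89.12
```

Request:
drive_tool:
  series:
    - {"jaw": 1, "linear": [27, 45, 0], "rot": [0, 0, -2]}
    - {"jaw": 1, "linear": [54, 90, 0], "rot": [0, 0, -4]}
    - {"jaw": 1, "linear": [81, 135, 0], "rot": [0, 0, -6]}
    - {"jaw": 1, "linear": [108, 180, 0], "rot": [0, 0, -8]}
    - {"jaw": 1, "linear": [135, 225, 0], "rot": [0, 0, -10]}
    - {"jaw": 1, "linear": [162, 270, 0], "rot": [0, 0, -12]}
    - {"jaw": 1, "linear": [189, 315, 0], "rot": [0, 0, -14]}
    - {"jaw": 1, "linear": [216, 360, 0], "rot": [0, 0, -14]}

```text
time: 1.45
tcp_pos: [0.3963, -0.1582, 0.3041]
orientation: [[0.996, 0.088, 0.001], [0.088, -0.996, -0.0], [0.001, 0.0, -1.0]]
contact_force: [0.6, -0.6, -0.1]
finger_gap: 0.998
```

Request:
drive_tool:
  series:
    - {"jaw": 1, "linear": [30, 50, 0]}
    - {"jaw": 1, "linear": [60, 100, 0]}
    - {"jaw": 1, "linear": [85, 145, 0]}
    - {"jaw": 1, "linear": [105, 180, 0]}
    - {"jaw": 1, "linear": [111, 187, 0]}
    - {"jaw": 1, "linear": [111, 187, 0]}
    - {"jaw": 1, "linear": [111, 187, 0]}

```text
invalid input at $.series[0]: expected keys jaw, linear, rot
```

```bash
cat > look.py <<'E'
from fit import *
import sys
n=sys.argv[1]
s=manip.observe(); cal=manip.calibration('wrist'); p,d=manip.capture('wrist'); save(n,p); np.savez(f'pics/{n}.npz',p=p,d=d,cal=cal)
print(s['time'],(s['tcp_pos']*1000).round(1),s['orientation'].round(3).tolist(),s['contact_force'].round(2),s['moment'].round(2),s['finger_gap'])
E
python3 look.py w1; python3 - <<'E'
from fit import *
f=np.load('pics/w1.npz',allow_pickle=True); cal=f['cal'].item(); P=teal_cloud('',f,cal)
H=box(P,.38,.63,-.06,.12,.138,.16); rect(H,'handle')
rect(box(P,.38,.65,-.1,.15,.07,.1),'walls')
for lo,hi in[(.40,.44),(.575,.62)]:
  Q=box(P,lo,hi,-.02,.02,.02,.1); print(lo, np.histogram(Q[:,2],np.arange(.02,.11,.01)))
E
```

```text
1.45 [ 396.3 -158.2  304.1] [[0.996, 0.088, 0.001], [0.088, -0.996, -0.0], [0.001, 0.0, -1.0]] [ 0.6  -0.58 -0.08] [0.01 0.05 0.01] 0.9980048204352651
handle 4240 [494.9  23.5] [82.3 15.8] 5.43
walls 7830 [490.8  23.5] [140.1 118. ] 5.23
0.4 (array([ 89, 102, 131, 143, 156, 171, 343,   0]), array([0.02, 0.03, 0.04, 0.05, 0.06, 0.07, 0.08, 0.09, 0.1 ]))
0.575 (array([0, 0, 0, 0, 0, 0, 0, 0]), array([0.02, 0.03, 0.04, 0.05, 0.06, 0.07, 0.08, 0.09, 0.1 ]))
```

View pics/w1.png

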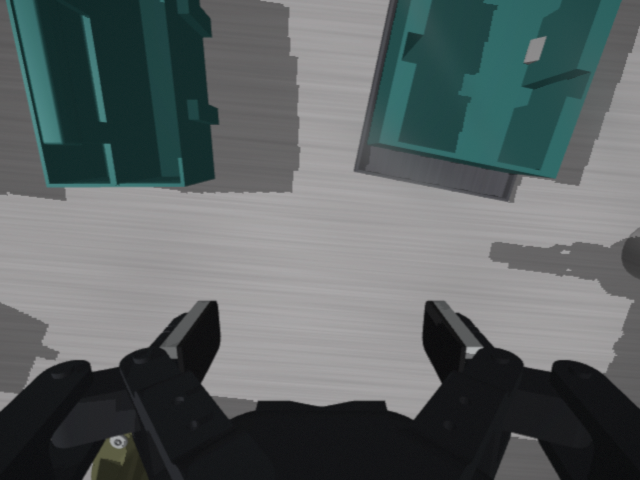

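Request:
drive_tool:
  series:
    - {"jaw": 1, "linear": [30, 50, 0], "rot": [0, 0, 0]}
    - {"jaw": 1, "linear": [60, 100, 0], "rot": [0, 0, 0]}
    - {"jaw": 1, "linear": [85, 145, 0], "rot": [0, 0, 0]}
    - {"jaw": 1, "linear": [105, 180, 0], "rot": [0, 0, 0]}
    - {"jaw": 1, "linear": [111, 185, 0], "rot": [0, 0, 0]}
    - {"jaw": 1, "linear": [111, 185, 0], "rot": [0, 0, 0]}
    - {"jaw": 1, "linear": [111, 185, 0], "rot": [0, 0, 0]}

```text
time: 2.38
tcp_pos: [0.5063, 0.0243, 0.304]
orientation: [[0.996, 0.087, -0.0], [0.087, -0.996, -0.0], [-0.0, 0.0, -1.0]]
contact_force: [0.2, -1.1, -0.3]
finger_gap: 1.002
```

```bash
python3 look.py w2; python3 - <<'E'
from fit import *
f=np.load('pics/w2.npz',allow_pickle=True); cal=f['cal'].item(); P=teal_cloud('',f,cal)
H=box(P,.38,.63,-.06,.12,.138,.16); rect(H,'handle')
rect(box(P,.38,.65,-.1,.15,.07,.1),'walls')
rect(box(P,.38,.65,-.1,.15,.03,.1),'all')
for lo,hi in[(.40,.44),(.575,.62)]:
  Q=box(P,lo,hi,-.02,.02,.0,.1); print(lo, np.histogram(Q[:,2],np.arange(.0,.11,.01))[0])
E
```

```text
2.375 [506.3  24.3 304. ] [[0.996, 0.087, -0.0], [0.087, -0.996, -0.0], [-0.0, 0.0, -1.0]] [ 0.2  -1.08 -0.33] [0.01 0.02 0.07] 1.001547157123491
handle 2987 [508.6  26.1] [109.3  13.7] 5.33
walls 3237 [508.1  26.2] [175.2 116.3] 5.34
all 7291 [508.2  25.6] [175.3 132.6] 5.21
0.4 [323  89  88 100 112 124 130 149 179   0]
0.575 [262   0   0   0  39   0   0   0   0   0]
```

View pics/w2.png

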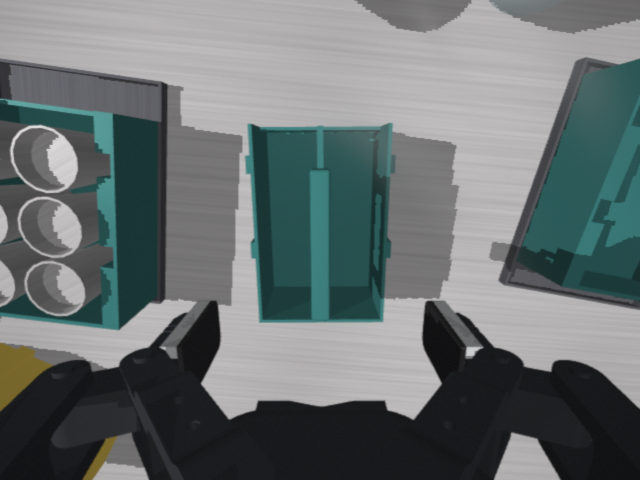

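Close-up check: the low wall (40–50 mm high) is at the far end (320,127), and the tall wall (85–90 mm) is at the robot's side (320,320). So the caddy already faces the same way as the tote. Now I'll descend and grasp.

Request:
drive_tool:
  series:
    - {"jaw": 1, "linear": [2, 1.5, -20], "rot": [0, 0, 0.3]}
    - {"jaw": 1, "linear": [2, 1.5, -50], "rot": [0, 0, 0.3]}
    - {"jaw": 1, "linear": [2, 1.5, -80], "rot": [0, 0, 0.3]}
    - {"jaw": 1, "linear": [2, 1.5, -100], "rot": [0, 0, 0.3]}
    - {"jaw": 1, "linear": [2, 1.5, -112], "rot": [0, 0, 0.3]}
    - {"jaw": 1, "linear": [2, 1.5, -114], "rot": [0, 0, 0.3]}
    - {"jaw": 1, "linear": [2, 1.5, -114], "rot": [0, 0, 0.3]}

```text
time: 3.3
tcp_pos: [0.5089, 0.0265, 0.1905]
orientation: [[0.996, 0.093, 0.001], [0.093, -0.996, -0.0], [0.001, 0.0, -1.0]]
contact_force: [-0.2, 0.8, 0.1]
finger_gap: 0.998
```

```bash
python3 look.py w3
```

```text
3.3 [508.9  26.5 190.5] [[0.996, 0.093, 0.001], [0.093, -0.996, -0.0], [0.001, 0.0, -1.0]] [-0.18  0.79  0.11] [-0.01  0.04  0.  ] 0.998455828958154
```

View pics/w3.png

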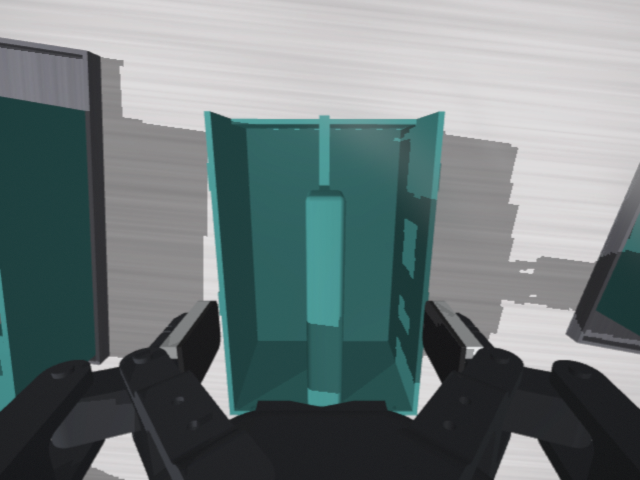

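The handle is centred between the fingers (pads at x≈210 and 432, handle at x≈325). Closing.

Request:
drive_tool:
  series:
    - {"jaw": -1, "linear": [0, 0, -1], "rot": [0, 0, 0]}
    - {"jaw": -1, "linear": [0, 0, -1], "rot": [0, 0, 0]}
    - {"jaw": -1, "linear": [0, 0, -1], "rot": [0, 0, 0]}
    - {"jaw": -1, "linear": [0, 0, -1], "rot": [0, 0, 0]}
    - {"jaw": -1, "linear": [0, 0, -1], "rot": [0, 0, 0]}
    - {"jaw": -1, "linear": [0, 0, -1], "rot": [0, 0, 0]}
    - {"jaw": -1, "linear": [0, 0, -1], "rot": [0, 0, 0]}
    - {"jaw": -1, "linear": [0, 0, -1], "rot": [0, 0, 0]}
  force: 80

```text
time: 4.35
tcp_pos: [0.5087, 0.0266, 0.1889]
orientation: [[0.996, 0.094, -0.0], [0.094, -0.996, -0.0], [-0.0, 0.0, -1.0]]
contact_force: [0.7, -2.3, 0.3]
finger_gap: 0.15
```

Request:
drive_tool:
  series:
    - {"jaw": -1, "linear": [0, 0, 0], "rot": [0, 0, 0]}
    - {"jaw": -1, "linear": [0, 0, 5], "rot": [0, 0, 0]}
    - {"jaw": -1, "linear": [0, 0, 15], "rot": [0, 0, 0]}
    - {"jaw": -1, "linear": [0, 0, 30], "rot": [0, 0, 0]}
    - {"jaw": -1, "linear": [0, 0, 50], "rot": [0, 0, 0]}
    - {"jaw": -1, "linear": [0, 0, 70], "rot": [0, 0, 0]}
    - {"jaw": -1, "linear": [0, 0, 80], "rot": [0, 0, 0]}
    - {"jaw": -1, "linear": [0, 0, 80], "rot": [0, 0, 0]}

```text
time: 5.35
tcp_pos: [0.5088, 0.0267, 0.2696]
orientation: [[0.996, 0.094, 0.001], [0.094, -0.996, 0.0], [0.001, 0.0, -1.0]]
contact_force: [-0.2, 0.4, -4.5]
finger_gap: 0.15
```

```bash
python3 look.py w4
```

```text
5.35 [508.8  26.7 269.6] [[0.996, 0.094, 0.001], [0.094, -0.996, 0.0], [0.001, 0.0, -1.0]] [-0.21  0.38 -4.53] [ 0.   -0.07 -0.02] 0.14955032371767868
```

View pics/w4.png

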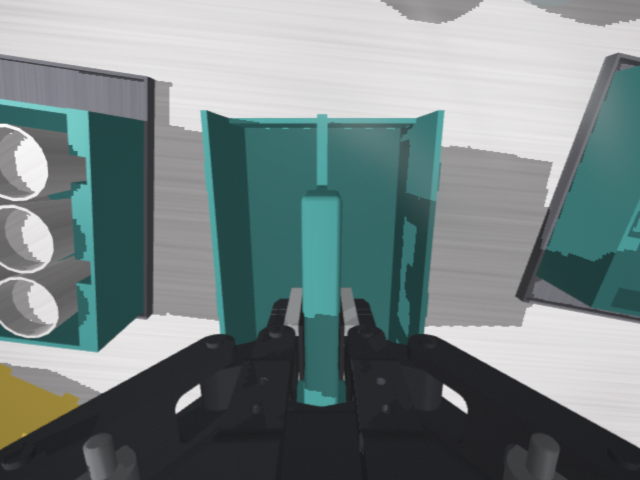

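```bash
python3 - <<'E'
from fit import *
for n in ['w1','w2','w4']:
    f=np.load(f'pics/{n}.npz',allow_pickle=True); P=teal_cloud('',f,f['cal'].item())
    Q=box(P,.4,.72,-.42,-.17,.076,.1)
    print(n,len(Q))
    if len(Q)<50: continue
    # transform into tote frame yaw guess, fit edges
    for yaw in [-5.3,-5.7,-6.1]:
        a=np.radians(yaw);R=np.array([[np.cos(a),-np.sin(a)],[np.sin(a),np.cos(a)]])
        q=(Q[:,:2]-[.5635,-.281])@R*1000
        print(yaw,'min',np.percentile(q,0.3,axis=0).round(1),'max',np.percentile(q,99.7,axis=0).round(1))
        for nm,k in [('L',1),('R',-1)]:
            # outer edge of long wall per x-bin
            b=np.arange(-95,96,15); xs=[];ys=[]
            for i in range(len(b)-1):
                s=q[(q[:,0]>=b[i])&(q[:,0]<b[i+1])]
                s=s[s[:,1]*k>50]
                if len(s)>10: xs.append((b[i]+b[i+1])/2); ys.append((s[:,1]*k).max()*k)
            if len(xs)>2: pf=np.polyfit(xs,ys,1); print('  ',nm,np.round(ys,1),'slope deg',np.degrees(pf[0]).round(2))
E
```

```text
w1 7562
-5.3 min [-96.8 -78.1] max [32.8 74.9]
   L [75.1 75.2 75.  74.8 74.7 74.5 74.4] slope deg -0.54
   R [-78.1 -77.9 -78.2 -77.6 -77.6 -77.8 -78.7 -79.1 -78.9] slope deg -0.52
-5.7 min [-96.5 -78.1] max [33.2 74.4]
   L [74.6 74.7 74.6 74.5 74.5 74.5 74.4] slope deg -0.15
   R [-78.7 -78.4 -78.6 -77.9 -77.8 -77.9 -78.6 -79.  -78.7] slope deg -0.14
-6.1 min [-96.5 -78.3] max [33.7 74.2]
   L [74.  74.1 74.2 74.2 74.3 74.4 74.4] slope deg 0.25
   R [-79.3 -78.8 -78.9 -78.2 -78.  -78.  -78.5 -79.  -78.5] slope deg 0.23
w2 4582
-5.3 min [-95.5   0.2] max [79.4 75.9]
   L [76.7 76.  75.9 76.1 76.  75.6 75.2 75.6 75.7 75.8 75.  74.6] slope deg -0.49
-5.7 min [-95.6  -0.5] max [78.9 75.5]
   L [76.1 75.5 75.5 75.8 75.8 75.3 75.2 75.8 76.  76.1 75.5 75.1] slope deg -0.09
-6.1 min [-95.9  -1.1] max [78.3 75.6]
   L [75.5 74.9 75.1 75.4 75.6 75.2 75.3 75.9 76.3 76.3 75.9 75.6] slope deg 0.3
w4 2885
-5.3 min [-95.3  32.6] max [ 7.7 76.1]
   L [76.5 76.2 76.5 76.2 76.1 76.6 75.4] slope deg -0.4
-5.7 min [-95.7  32. ] max [ 7.2 75.8]
   L [75.9 76.  75.7 75.9 75.9 76.5 75.4] slope deg -0.08
-6.1 min [-96.1  31.3] max [ 6.6 75.5]
   L [75.4 75.6 75.3 75.5 75.7 76.4 75.3] slope deg 0.28
```

Request:
drive_tool:
  series:
    - {"jaw": -1, "linear": [0, -5, 20], "rot": [0, 0, 0]}
    - {"jaw": -1, "linear": [4, -25, 45], "rot": [0, 0, -1]}
    - {"jaw": -1, "linear": [11, -60, 50], "rot": [0, 0, -3]}
    - {"jaw": -1, "linear": [18, -100, 50], "rot": [0, 0, -5]}
    - {"jaw": -1, "linear": [25, -140, 50], "rot": [0, 0, -7]}
    - {"jaw": -1, "linear": [32, -180, 50], "rot": [0, 0, -9]}
    - {"jaw": -1, "linear": [39, -215, 50], "rot": [0, 0, -10]}
    - {"jaw": -1, "linear": [43, -240, 50], "rot": [0, 0, -11]}

```text
time: 6.4
tcp_pos: [0.5516, -0.2148, 0.3175]
orientation: [[0.995, -0.1, -0.002], [-0.1, -0.995, 0.001], [-0.002, -0.001, -1.0]]
contact_force: [0.2, 0.4, -4.5]
finger_gap: 0.152
```

Request:
drive_tool:
  series:
    - {"jaw": -1, "linear": [3, -25, 0], "rot": [0, 0, 0]}
    - {"jaw": -1, "linear": [6, -50, -5], "rot": [0, 0, 0]}
    - {"jaw": -1, "linear": [7, -65, -15], "rot": [0, 0, 0]}
    - {"jaw": -1, "linear": [7, -65, -20], "rot": [0, 0, 0]}
    - {"jaw": -1, "linear": [7, -65, -20], "rot": [0, 0, 0]}
    - {"jaw": -1, "linear": [7, -65, -20], "rot": [0, 0, 0]}

```text
time: 7.15
tcp_pos: [0.5588, -0.2776, 0.2993]
orientation: [[0.995, -0.097, 0.001], [-0.097, -0.995, -0.0], [0.001, 0.0, -1.0]]
contact_force: [-0.4, 0.6, -4.4]
finger_gap: 0.153
```

```bash
python3 look.py w5; python3 - <<'E'
from fit import *
p,d=manip.capture('side'); save('side5',p[100:260,280:440].repeat(4,0).repeat(4,1)); 
f={'p':p,'d':d}; P=teal_cloud('',f,manip.calibration('side'))
rect(box(P,.4,.72,-.42,-.16,.03,.087),'tote side')
f=np.load('pics/w5.npz',allow_pickle=True); P=teal_cloud('',f,f['cal'].item())
Q=box(P,.4,.72,-.42,-.17,.076,.09); rect(Q,'w5 rim');  rect(box(P,.4,.72,-.42,-.17,.04,.09),'w5')
rect(box(P,.4,.72,-.42,-.17,.17,.215),'caddy sides')
E
```

```text
7.15 [ 558.8 -277.6  299.3] [[0.995, -0.097, 0.001], [-0.097, -0.995, -0.0], [0.001, 0.0, -1.0]] [-0.39  0.64 -4.36] [ 0.07 -0.05  0.06] 0.15261006900714608
tote side 825 [ 576.8 -215.9] [ 72.9 211.6] 65.88
w5 rim 487 [ 656.4 -292.6] [151.4   9. ] 84.41
w5 1350 [ 656.4 -292.6] [151.4   9. ] 84.41
caddy sides 8998 [ 559.  -277.7] [133.5 174.2] 84.48
```

View pics/w5.png

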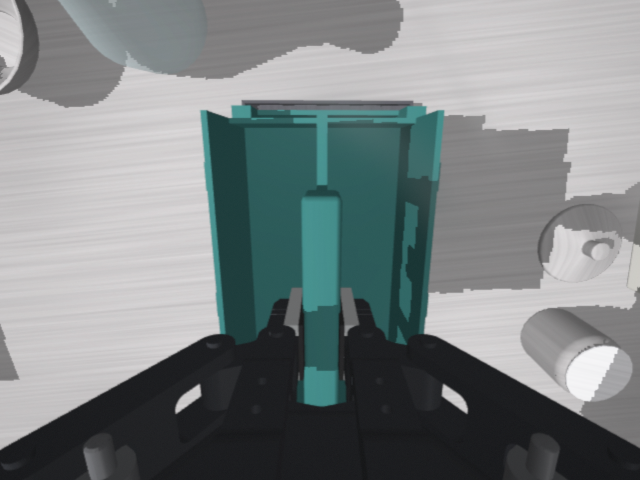

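View pics/side5.png

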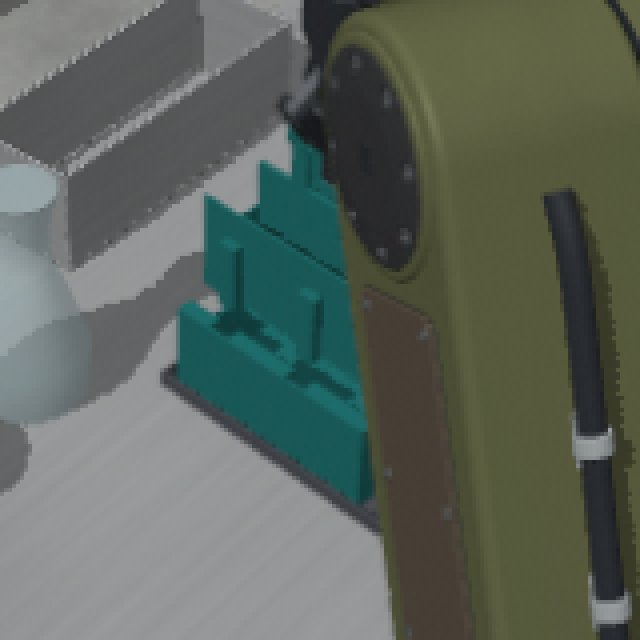

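Request:
drive_tool:
  series:
    - {"jaw": -1, "linear": [-0.3, -2.5, -5], "rot": [0, 0, -0.2]}
    - {"jaw": -1, "linear": [-0.5, -4.8, -12], "rot": [0, 0, -0.2]}
    - {"jaw": -1, "linear": [-0.5, -4.8, -18], "rot": [0, 0, -0.2]}
    - {"jaw": -1, "linear": [-0.5, -4.8, -21], "rot": [0, 0, -0.2]}
    - {"jaw": -1, "linear": [-0.5, -4.8, -22], "rot": [0, 0, -0.2]}
    - {"jaw": -1, "linear": [-0.5, -4.8, -22], "rot": [0, 0, -0.2]}
    - {"jaw": -1, "linear": [-0.5, -4.8, -22], "rot": [0, 0, -0.2]}

```text
time: 8.12
tcp_pos: [0.5582, -0.2831, 0.2771]
orientation: [[0.995, -0.102, 0.0], [-0.102, -0.995, -0.0], [0.0, 0.0, -1.0]]
contact_force: [0.0, -0.1, -4.7]
finger_gap: 0.148
```

Request:
drive_tool:
  series:
    - {"jaw": -1, "linear": [0, 0, -0.5], "rot": [0, 0, 0]}
    - {"jaw": -1, "linear": [0, 0, -1], "rot": [0, 0, 0]}
    - {"jaw": -1, "linear": [0, 0, -1.5], "rot": [0, 0, 0]}
    - {"jaw": -1, "linear": [0, 0, -2], "rot": [0, 0, 0]}
    - {"jaw": -1, "linear": [0, 0, -2], "rot": [0, 0, 0]}

```text
time: 8.75
tcp_pos: [0.5582, -0.2831, 0.2748]
orientation: [[0.995, -0.102, -0.0], [-0.102, -0.995, 0.0], [-0.0, -0.0, -1.0]]
contact_force: [-0.0, -0.2, -4.0]
finger_gap: 0.152
```

Request:
drive_tool:
  series:
    - {"jaw": -1, "linear": [0, 0.6, -0.4], "rot": [0, 0, 0]}
    - {"jaw": -1, "linear": [0, 0.6, -0.8], "rot": [0, 0, 0]}
    - {"jaw": -1, "linear": [0, 0.6, -1.2], "rot": [0, 0, 0]}
    - {"jaw": -1, "linear": [0, 0.6, -1.2], "rot": [0, 0, 0]}

```text
time: 9.25
tcp_pos: [0.5582, -0.2825, 0.2737]
orientation: [[0.995, -0.102, -0.0], [-0.102, -0.995, 0.0], [-0.0, -0.0, -1.0]]
contact_force: [-0.1, -0.1, -3.8]
finger_gap: 0.149
```

Request:
drive_tool:
  series:
    - {"jaw": -1, "linear": [0, 0, -0.4], "rot": [0, 0, 0]}
    - {"jaw": -1, "linear": [0, 0, -0.8], "rot": [0, 0, 0]}
    - {"jaw": -1, "linear": [0, 0, -0.8], "rot": [0, 0, 0]}

```text
time: 9.62
tcp_pos: [0.5582, -0.2825, 0.2729]
orientation: [[0.995, -0.102, 0.0], [-0.102, -0.995, -0.0], [0.0, 0.0, -1.0]]
contact_force: [0.1, -0.7, -2.8]
finger_gap: 0.148
```

Request:
drive_tool:
  series:
    - {"jaw": -1, "linear": [0, 0, -0.3], "rot": [0, 0, 0]}
    - {"jaw": -1, "linear": [0, 0, -0.6], "rot": [0, 0, 0]}
    - {"jaw": -1, "linear": [0, 0, -0.6], "rot": [0, 0, 0]}

```text
time: 10.0
tcp_pos: [0.5582, -0.2826, 0.2727]
orientation: [[0.995, -0.102, 0.001], [-0.102, -0.995, -0.001], [0.001, 0.0, -1.0]]
contact_force: [-1.1, -1.1, 0.7]
finger_gap: 0.151
```

```bash
python3 look.py w6
```

```text
10.0 [ 558.2 -282.6  272.7] [[0.995, -0.102, 0.001], [-0.102, -0.995, -0.001], [0.001, 0.0, -1.0]] [-1.09 -1.13  0.73] [-0.13  0.2   0.03] 0.15061834197178645
```

Light rim contact: about 5 N, with z stopping at 272.7 mm. Now I'll feel forward along the tote.

Request:
drive_tool:
  series:
    - {"jaw": -1, "linear": [0.5, 0, 0], "rot": [0, 0, 0]}
    - {"jaw": -1, "linear": [1, -0.1, 0], "rot": [0, 0, 0]}
    - {"jaw": -1, "linear": [1.5, -0.1, 0], "rot": [0, 0, 0]}
    - {"jaw": -1, "linear": [2, -0.2, 0], "rot": [0, 0, 0]}
    - {"jaw": -1, "linear": [2, -0.2, 0], "rot": [0, 0, 0]}

```text
time: 10.68
tcp_pos: [0.5601, -0.2828, 0.2725]
orientation: [[0.995, -0.102, -0.0], [-0.102, -0.995, -0.0], [-0.0, 0.0, -1.0]]
contact_force: [-4.6, -2.1, 5.3]
finger_gap: 0.148
```

Request:
drive_tool:
  series:
    - {"jaw": -1, "linear": [0.5, 0, 0], "rot": [0, 0, 0]}
    - {"jaw": -1, "linear": [1, -0.1, 0], "rot": [0, 0, 0]}
    - {"jaw": -1, "linear": [1, -0.1, 0], "rot": [0, 0, 0]}

```text
time: 11.05
tcp_pos: [0.5614, -0.2828, 0.2724]
orientation: [[0.995, -0.102, 0.001], [-0.102, -0.995, -0.0], [0.001, 0.0, -1.0]]
contact_force: [-0.2, -2.8, 3.3]
finger_gap: 0.151
```

Request:
drive_tool:
  series:
    - {"jaw": -1, "linear": [0.5, 0, 0], "rot": [0, 0, 0]}
    - {"jaw": -1, "linear": [1, -0.1, 0], "rot": [0, 0, 0]}
    - {"jaw": -1, "linear": [1, -0.1, 0], "rot": [0, 0, 0]}

```text
time: 11.42
tcp_pos: [0.5621, -0.2829, 0.2723]
orientation: [[0.995, -0.102, -0.0], [-0.102, -0.995, -0.0], [-0.0, 0.0, -1.0]]
contact_force: [-3.3, -2.6, 4.8]
finger_gap: 0.153
```

Request:
drive_tool:
  series:
    - {"jaw": -1, "linear": [0, 0, 0.3], "rot": [0, 0, 0]}
    - {"jaw": -1, "linear": [0.5, 0, 0.3], "rot": [0, 0, 0]}
    - {"jaw": -1, "linear": [0.5, 0, 0.3], "rot": [0, 0, 0]}

```text
time: 11.8
tcp_pos: [0.5626, -0.2828, 0.2724]
orientation: [[0.995, -0.102, -0.001], [-0.102, -0.995, 0.0], [-0.001, -0.0, -1.0]]
contact_force: [-3.8, -1.3, 3.9]
finger_gap: 0.148
```

Request:
drive_tool:
  series:
    - {"jaw": -1, "linear": [0.5, 0, 0], "rot": [0, 0, 0]}
    - {"jaw": -1, "linear": [0.5, 0, 0], "rot": [0, 0, 0]}

```text
time: 12.05
tcp_pos: [0.5632, -0.2826, 0.2718]
orientation: [[0.995, -0.101, -0.001], [-0.101, -0.995, 0.001], [-0.001, -0.001, -1.0]]
contact_force: [0.2, -0.9, -4.5]
finger_gap: 0.151
```

Request:
drive_tool:
  series:
    - {"jaw": -1, "linear": [0.5, -0.1, 0], "rot": [0, 0, 0]}
    - {"jaw": -1, "linear": [0.5, -0.1, 0], "rot": [0, 0, 0]}

```text
time: 12.3
tcp_pos: [0.5637, -0.2829, 0.2723]
orientation: [[0.995, -0.102, -0.0], [-0.102, -0.995, 0.0], [-0.0, -0.0, -1.0]]
contact_force: [0.4, -0.9, -3.4]
finger_gap: 0.152
```

It dropped free at x≈563.1 mm: Fz returned to the bare weight. I'll centre in the play and ease down.

Request:
drive_tool:
  series:
    - {"jaw": -1, "linear": [0.5, 0, 0], "rot": [0, 0, 0]}
    - {"jaw": -1, "linear": [1.1, -0.1, -1], "rot": [0, 0, 0]}
    - {"jaw": -1, "linear": [1.1, -0.1, -2], "rot": [0, 0, 0]}
    - {"jaw": -1, "linear": [1.1, -0.1, -3], "rot": [0, 0, 0]}
    - {"jaw": -1, "linear": [1.1, -0.1, -3], "rot": [0, 0, 0]}

```text
time: 12.92
tcp_pos: [0.5648, -0.2831, 0.2695]
orientation: [[0.995, -0.102, -0.0], [-0.102, -0.995, 0.0], [-0.0, -0.0, -1.0]]
contact_force: [-0.1, -0.1, -3.7]
finger_gap: 0.147
```

Request:
drive_tool:
  series:
    - {"jaw": -1, "linear": [0, 0, -3], "rot": [0, 0, 0]}
    - {"jaw": -1, "linear": [0, 0, -6], "rot": [0, 0, 0]}
    - {"jaw": -1, "linear": [0, 0, -9], "rot": [0, 0, 0]}
    - {"jaw": -1, "linear": [0, 0, -12], "rot": [0, 0, 0]}
    - {"jaw": -1, "linear": [0, 0, -15], "rot": [0, 0, 0]}
    - {"jaw": -1, "linear": [0, 0, -15], "rot": [0, 0, 0]}

```text
time: 13.68
tcp_pos: [0.5647, -0.2831, 0.2543]
orientation: [[0.995, -0.102, -0.0], [-0.102, -0.995, 0.0], [-0.0, -0.0, -1.0]]
contact_force: [-0.1, 0.2, -4.5]
finger_gap: 0.148
```

Request:
drive_tool:
  series:
    - {"jaw": -1, "linear": [0, 0, -3], "rot": [0, 0, 0]}
    - {"jaw": -1, "linear": [0, 0, -6], "rot": [0, 0, 0]}
    - {"jaw": -1, "linear": [0, 0, -9], "rot": [0, 0, 0]}
    - {"jaw": -1, "linear": [0, 0, -12], "rot": [0, 0, 0]}
    - {"jaw": -1, "linear": [0, 0, -15], "rot": [0, 0, 0]}
    - {"jaw": -1, "linear": [0, 0, -18], "rot": [0, 0, 0]}
    - {"jaw": -1, "linear": [0, 0, -20], "rot": [0, 0, 0]}
    - {"jaw": -1, "linear": [0, 0, -20], "rot": [0, 0, 0]}

```text
time: 14.68
tcp_pos: [0.5647, -0.2831, 0.2344]
orientation: [[0.995, -0.102, -0.0], [-0.102, -0.995, 0.0], [-0.0, -0.0, -1.0]]
contact_force: [0.1, 0.0, -4.4]
finger_gap: 0.153
```

Request:
drive_tool:
  series:
    - {"jaw": -1, "linear": [0, 0, -3], "rot": [0, 0, 0]}
    - {"jaw": -1, "linear": [0, 0, -6], "rot": [0, 0, 0]}
    - {"jaw": -1, "linear": [0, 0, -9], "rot": [0, 0, 0]}
    - {"jaw": -1, "linear": [0, 0, -12], "rot": [0, 0, 0]}
    - {"jaw": -1, "linear": [0, 0, -15], "rot": [0, 0, 0]}
    - {"jaw": -1, "linear": [0, 0, -18], "rot": [0, 0, 0]}
    - {"jaw": -1, "linear": [0, 0, -20], "rot": [0, 0, 0]}
    - {"jaw": -1, "linear": [0, 0, -20], "rot": [0, 0, 0]}

```text
time: 15.68
tcp_pos: [0.5647, -0.2831, 0.2144]
orientation: [[0.995, -0.102, -0.0], [-0.102, -0.995, 0.0], [-0.0, -0.0, -1.0]]
contact_force: [0.3, 0.3, -4.6]
finger_gap: 0.147
```

Request:
drive_tool:
  series:
    - {"jaw": -1, "linear": [0, 0, -2], "rot": [0, 0, 0]}
    - {"jaw": -1, "linear": [0, 0, -4], "rot": [0, 0, 0]}
    - {"jaw": -1, "linear": [0, 0, -6], "rot": [0, 0, 0]}
    - {"jaw": -1, "linear": [0, 0, -7], "rot": [0, 0, 0]}
    - {"jaw": -1, "linear": [0, 0, -8], "rot": [0, 0, 0]}
    - {"jaw": -1, "linear": [0, 0, -9], "rot": [0, 0, 0]}
    - {"jaw": -1, "linear": [0, 0, -9], "rot": [0, 0, 0]}

```text
time: 16.55
tcp_pos: [0.5648, -0.2831, 0.2056]
orientation: [[0.995, -0.102, 0.0], [-0.102, -0.995, -0.0], [0.0, 0.0, -1.0]]
contact_force: [-0.2, 0.5, -4.1]
finger_gap: 0.149
```

Request:
drive_tool:
  series:
    - {"jaw": -1, "linear": [0, 0, -1], "rot": [0, 0, 0]}
    - {"jaw": -1, "linear": [0, 0, -2], "rot": [0, 0, 0]}
    - {"jaw": -1, "linear": [0, 0, -3], "rot": [0, 0, 0]}
    - {"jaw": -1, "linear": [0, 0, -3], "rot": [0, 0, 0]}

```text
time: 17.05
tcp_pos: [0.565, -0.2833, 0.2032]
orientation: [[0.995, -0.102, 0.001], [-0.102, -0.995, -0.001], [0.001, 0.001, -1.0]]
contact_force: [-0.8, -0.0, 4.1]
finger_gap: 0.152
```

Request:
drive_tool:
  series:
    - {"jaw": -1, "linear": [0, 0, -1], "rot": [0, 0, 0]}
    - {"jaw": -1, "linear": [0, 0, -2], "rot": [0, 0, 0]}
    - {"jaw": -1, "linear": [0, 0, -2], "rot": [0, 0, 0]}

```text
time: 17.42
tcp_pos: [0.565, -0.2832, 0.2012]
orientation: [[0.995, -0.102, 0.001], [-0.102, -0.995, -0.001], [0.001, 0.001, -1.0]]
contact_force: [0.2, 0.1, 5.5]
finger_gap: 0.147
```

Request:
drive_tool:
  series:
    - {"jaw": -1, "linear": [0, 0, -1], "rot": [0, 0, 0]}
    - {"jaw": -1, "linear": [0, 0, -2], "rot": [0, 0, 0]}
    - {"jaw": -1, "linear": [0, 0, -3], "rot": [0, 0, 0]}
    - {"jaw": -1, "linear": [0, 0, -3], "rot": [0, 0, 0]}

```text
time: 17.92
tcp_pos: [0.565, -0.2832, 0.1981]
orientation: [[0.995, -0.102, 0.001], [-0.102, -0.995, -0.001], [0.001, 0.001, -1.0]]
contact_force: [0.3, 0.9, 5.5]
finger_gap: 0.15
```

Request:
drive_tool:
  series:
    - {"jaw": -1, "linear": [0, 0, -0.5], "rot": [0, 0, 0]}
    - {"jaw": -1, "linear": [0, 0, -1], "rot": [0, 0, 0]}
    - {"jaw": -1, "linear": [0, 0, -1], "rot": [0, 0, 0]}

```text
time: 18.3
tcp_pos: [0.5651, -0.2833, 0.197]
orientation: [[0.995, -0.102, 0.001], [-0.102, -0.995, -0.001], [0.001, 0.0, -1.0]]
contact_force: [2.1, -2.1, 5.6]
finger_gap: 0.147
```

Request:
drive_tool:
  series:
    - {"jaw": -1, "linear": [0, 0, -0.5], "rot": [0, 0, 0]}
    - {"jaw": -1, "linear": [0, 0, -0.5], "rot": [0, 0, 0]}

```text
time: 18.55
tcp_pos: [0.5652, -0.2834, 0.1968]
orientation: [[0.995, -0.102, 0.002], [-0.102, -0.995, -0.001], [0.002, 0.001, -1.0]]
contact_force: [2.9, -1.9, 6.4]
finger_gap: 0.149
```

Request:
drive_tool:
  series:
    - {"jaw": -1, "linear": [0, 0, -0.5], "rot": [0, 0, 0]}
    - {"jaw": -1, "linear": [0, 0, -0.5], "rot": [0, 0, 0]}

```text
time: 18.8
tcp_pos: [0.5653, -0.2835, 0.1967]
orientation: [[0.995, -0.102, 0.003], [-0.102, -0.995, -0.001], [0.003, 0.001, -1.0]]
contact_force: [3.6, -1.8, 8.5]
finger_gap: 0.146
```

Request:
drive_tool:
  series:
    - {"jaw": -1, "linear": [0, 0, -0.6], "rot": [0, 0, 0]}
    - {"jaw": -1, "linear": [0, 0, -0.6], "rot": [0, 0, 0]}
    - {"jaw": -1, "linear": [0, 0, -0.6], "rot": [0, 0, 0]}

```text
time: 19.18
tcp_pos: [0.5654, -0.2837, 0.1966]
orientation: [[0.995, -0.102, 0.003], [-0.102, -0.995, -0.002], [0.003, 0.001, -1.0]]
contact_force: [4.3, -2.5, 12.6]
finger_gap: 0.149
```

```bash
python3 look.py w7; python3 - <<'E'
from fit import *
p,d=manip.capture('side'); save('side7',p[100:260,280:440].repeat(4,0).repeat(4,1))
f=np.load('pics/w7.npz',allow_pickle=True); P=teal_cloud('',f,f['cal'].item())
Q=box(P,.45,.69,-.38,-.19,.08,.11); a=np.radians(-5.8);R=np.array([[np.cos(a),-np.sin(a)],[np.sin(a),np.cos(a)]])
q=np.c_[(Q[:,:2]-[.565,-.283])@R,Q[:,2]]*1000
for x in range(-20,100,10):
    r=[]
    for lo,hi in[(-80,-62),(-60,-50),(50,60),(62,80)]:
        k=q[(abs(q[:,0]-x)<5)&(q[:,1]>lo)&(q[:,1]<hi),2]; r.append((len(k),np.percentile(k,90).round(1)) if len(k)>5 else None)
    print(x,r)
E
```

```text
19.175 [ 565.4 -283.7  196.6] [[0.995, -0.102, 0.003], [-0.102, -0.995, -0.002], [0.003, 0.001, -1.0]] [ 4.26 -2.54 12.65] [-0.08 -0.35 -0.02] 0.1490601613111959
-20 [(152, np.float64(84.9)), (201, np.float64(93.6)), (180, np.float64(93.4)), (144, np.float64(84.8))]
-10 [(380, np.float64(85.0)), (207, np.float64(93.6)), (189, np.float64(93.5)), (365, np.float64(84.9))]
0 [(398, np.float64(84.9)), (212, np.float64(93.7)), (215, np.float64(93.5)), (382, np.float64(85.0))]
10 [(415, np.float64(84.9)), (227, np.float64(93.7)), (220, np.float64(93.5)), (403, np.float64(85.0))]
20 [(435, np.float64(84.9)), (233, np.float64(93.8)), (225, np.float64(93.4)), (428, np.float64(85.0))]
30 [(454, np.float64(85.0)), (243, np.float64(93.9)), (240, np.float64(93.7)), (433, np.float64(85.0))]
40 [(451, np.float64(85.0)), (255, np.float64(93.7)), (232, np.float64(93.6)), (439, np.float64(84.9))]
50 [(131, np.float64(85.0)), (265, np.float64(93.7)), (253, np.float64(93.7)), (157, np.float64(84.8))]
60 [(214, np.float64(84.9)), (278, np.float64(93.7)), (276, np.float64(93.7)), (203, np.float64(84.9))]
70 [(538, np.float64(85.1)), (299, np.float64(93.9)), (291, np.float64(93.6)), (516, np.float64(85.0))]
80 [(574, np.float64(85.1)), (303, np.float64(93.7)), (306, np.float64(93.7)), (543, np.float64(85.1))]
90 [(487, np.float64(85.1)), (91, np.float64(93.8)), (99, np.float64(93.6)), (571, np.float64(84.9))]
```

View pics/w7.png

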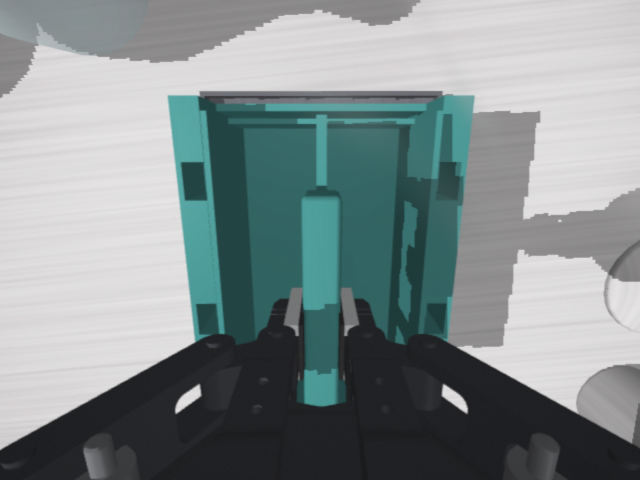

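View pics/side7.png

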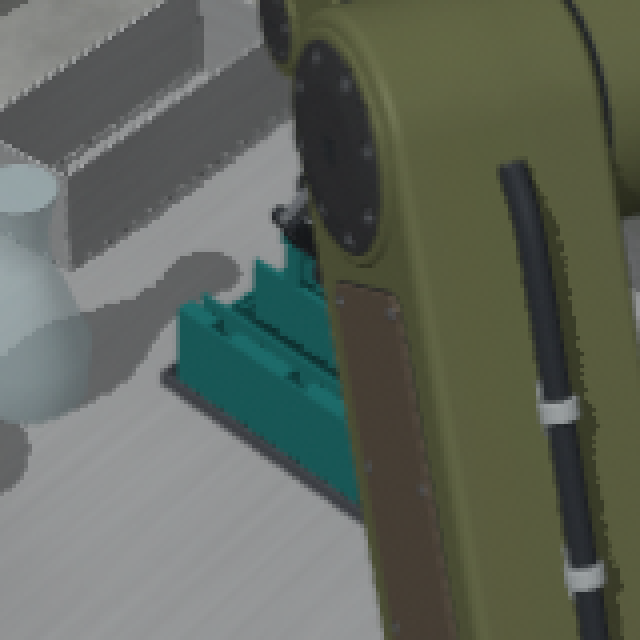

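The side walls are level at 93.7 mm, against a rim at 85.0 mm. The nominal difference is 9 mm, so it is home. I'll relax the press, open and withdraw straight up.

Request:
drive_tool:
  series:
    - {"jaw": -1, "linear": [-0.2, 0.2, 1], "rot": [0, 0, 0]}
    - {"jaw": -1, "linear": [-0.2, 0.2, 1.5], "rot": [0, 0, 0]}
    - {"jaw": 0.2, "linear": [-0.2, 0.2, 1.5], "rot": [0, 0, 0]}
    - {"jaw": 0.2, "linear": [-0.2, 0.2, 1.5], "rot": [0, 0, 0]}
    - {"jaw": 0.2, "linear": [-0.2, 0.2, 1.5], "rot": [0, 0, 0]}
    - {"jaw": 0.2, "linear": [-0.2, 0.2, 1.5], "rot": [0, 0, 0]}
    - {"jaw": 0.2, "linear": [-0.2, 0.2, 1.5], "rot": [0, 0, 0]}

```text
time: 20.15
tcp_pos: [0.5645, -0.2829, 0.1964]
orientation: [[0.995, -0.102, -0.0], [-0.102, -0.995, 0.0], [-0.0, -0.0, -1.0]]
contact_force: [-0.2, -0.2, -0.4]
finger_gap: 0.599
```

Request:
drive_tool:
  series:
    - {"jaw": 0.2, "linear": [0, 0, 5], "rot": [0, 0, 0]}
    - {"jaw": 0.2, "linear": [0, 0, 15], "rot": [0, 0, 0]}
    - {"jaw": 0.2, "linear": [0, 0, 35], "rot": [0, 0, 0]}
    - {"jaw": 0.2, "linear": [0, 0, 60], "rot": [0, 0, 0]}
    - {"jaw": 0.2, "linear": [0, 0, 90], "rot": [0, 0, 0]}
    - {"jaw": 0.2, "linear": [0, 0, 120], "rot": [0, 0, 0]}
    - {"jaw": 0.2, "linear": [0, 0, 130], "rot": [0, 0, 0]}
    - {"jaw": 0.2, "linear": [0, 0, 130], "rot": [0, 0, 0]}

```text
time: 21.15
tcp_pos: [0.5645, -0.2829, 0.3266]
orientation: [[0.995, -0.102, 0.001], [-0.102, -0.995, -0.0], [0.001, 0.0, -1.0]]
contact_force: [-0.5, -0.3, -0.7]
finger_gap: 0.599
```

```bash
python3 look.py w8; python3 - <<'E'
from fit import *
p,d=manip.capture('side'); save('side8',p)
f=np.load('pics/w8.npz',allow_pickle=True); P=teal_cloud('',f,f['cal'].item())
Q=box(P,.45,.69,-.38,-.19,.03,.17); a=np.radians(-5.8);R=np.array([[np.cos(a),-np.sin(a)],[np.sin(a),np.cos(a)]])
q=np.c_[(Q[:,:2]-[.565,-.283])@R,Q[:,2]]*1000
for x in range(-100,101,20):
    r=[]
    for lo,hi in[(-80,-63),(-60,-52),(-7,7),(52,60),(63,80)]:
        k=q[(abs(q[:,0]-x)<6)&(q[:,1]>lo)&(q[:,1]<hi),2]; r.append(float(np.percentile(k,95).round(1)) if len(k)>5 else None)
    print(x,r)
H=box(P,.4,.7,-.4,-.17,.14,.17); rect(H,'handle'); print(H[:,2].mean())
E
```

```text
21.15 [ 564.5 -282.9  326.6] [[0.995, -0.102, 0.001], [-0.102, -0.995, -0.0], [0.001, 0.0, -1.0]] [-0.52 -0.31 -0.68] [-0.03  0.    0.02] 0.5994232376852431
-100 [None, 84.7, 85.1, 84.9, None]
-80 [None, 91.2, 95.7, 93.3, None]
-60 [85.3, 93.9, 153.4, 93.6, 85.3]
-40 [85.1, 94.1, 154.5, 93.6, 85.2]
-20 [85.0, 94.2, 154.6, 94.0, 85.0]
0 [85.6, 94.5, 154.6, 94.0, 85.3]
20 [85.3, 94.3, 154.6, 94.0, 85.3]
40 [85.5, 94.7, 154.7, 94.3, 85.2]
60 [85.5, 94.7, 152.2, 94.3, 84.5]
80 [85.7, 95.6, 97.0, 94.2, 85.4]
100 [85.5, 55.6, 54.9, 55.5, 84.8]
handle 2663 [ 564.8 -282.4] [ 13.9 109.6] 84.12
0.15345788123225323
```

View pics/w8.png

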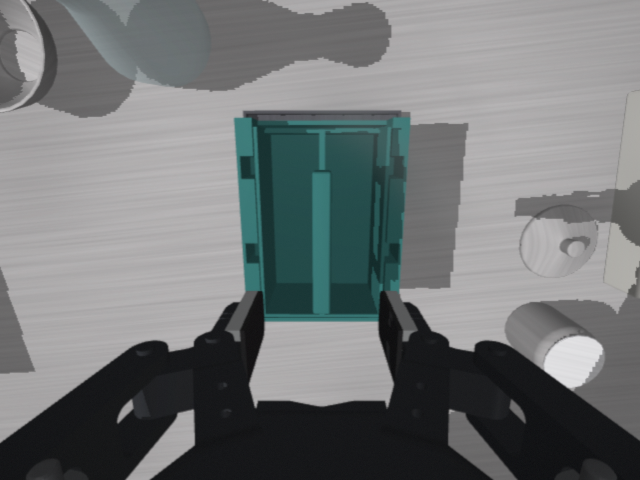

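View pics/side8.png

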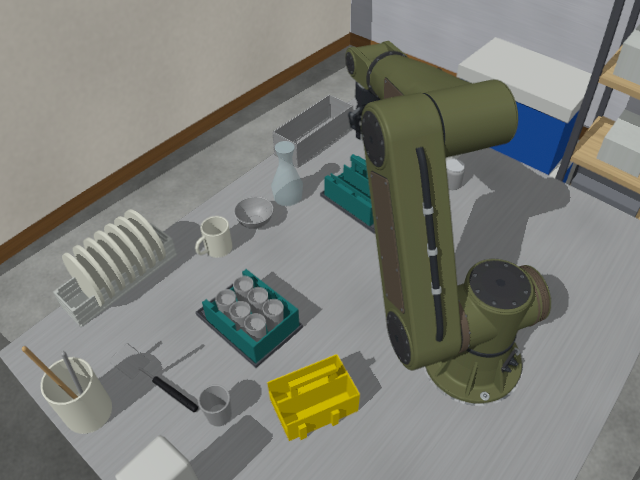

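```bash
python3 -c "
from bench import manip
print(manip.close_job())"
```

```text
the job is handed in; nothing more can be done
None
```

The caddy is in the empty tote, pressed past the clips, fully home and level. I let go, withdrew the gripper and handed the job in at about 21 s.

**No half turn:** I did not turn the caddy half round, because the scene disagreed with the text. The text says its low end starts towards the robot. Depth in the side, top and wrist cameras showed the low wall (about 46 mm) and the rib spacing on the far side, already facing the same way as the tote's low end. A half turn would have put tall end over low end, with the ribs on the rim. I turned it only about 11° to line up with the tote.

**Seating:**
- **Rim:** I set it lightly on the rim about 6 mm short of the channels and felt forward. The push along the tote stayed under 5 N and the contact reached about 10 N at most. The ribs dropped at x ≈ 563 mm.
- **Descent:** After centring, it went down freely to the clips. The clips took about 10 N in all. I ended with a gentle press of about 17 N on the floor, then relaxed it and opened the jaws.

**Last checks:**
- **Height:** the side walls stand about 9 mm above the tote's rim (nominal 9). The handle top is at 153.5 mm (nominal 153).
- **Level:** the two sides agree to within 0.5 mm on average. Readings drift about 0.7 mm end to end, and the rim readings drift a little the same way (about 0.4 mm), so I put this down mostly to camera tilt.
- **Surroundings:** the gripper is clear of everything. The cups, the yellow look-alike and the other things in view look unmoved. That is by eye; I did not measure them.

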